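Re-rack the tubing clamps in reverse order

ROBOT

A 6-joint arm with a two-finger parallel gripper is mounted at the origin on the work surface. World frame = base frame: x ahead of the robot, y to its left, z up, the work surface at z = 0. Lengths are in mm, angles in rad, forces in N, time in s.
With the tool pointing down it reaches from about 400 to 825 mm from the base axis. Payload 7 kg.
Tool frame: the origin (TCP) lies between the finger pads; the fingertips stand 22 mm ahead of it and the grasp point (between the pads) lies 3 mm ahead of it; z points along the fingers, y is the line along which they close (so a half turn about z gives the same grasp; the last joint's range is limited). The gripper opens to 88 mm and grips with 3 to 60 N. Pads are 19 mm wide; open, the fingers measure 130 mm over their backs; the gripper's body (78 mm by 193 mm) begins 47 mm behind the grasp point.
Start: joints at [1.551, 0.359, 0.012, 0, -1.224, -0.288], TCP at [204.509, 643.251, 248.561] pointing down, gripper open.
Joint ranges: [-3.07, 3.07], [-1.43, 2.12], [-1.02, 1.25], [-3.03, 1.67], [-3.05, -0], [-3.03, 3.03]. Speed limits (rad/s): [2.39, 2.39, 3.01, 3.14, 3.14, 3.14].

INTERFACE

Orientations are given as a unit quaternion [x, y, z, w].
In Python, from workcell import robot gives the robot as it stands. The module is installed in compiled form; this text tells all that it offers.
- The arm moves only by the tool apply_moves, never from a script. Its argument "motion" is a list of rows, each a list of 6 numbers: the shift along the world's x, y, z as a fraction of full scale, then the turn, a rotation vector about the world's x, y, z as a fraction of full scale. A call has exactly 10 rows; each row shifts and turns the commanded pose from where the row before left it; what a row does not reach is not made up. Full scale, the value 1, is 500 mm for a shift and 120 degrees for a turn. A row lasts 1/8 s, in which the tool goes at most 62.5 mm and 10.7 degrees, less where a joint would pass 70% of its speed; a pose out of reach is approached as far as the arm can. A call with a number of a shift or a turn outside -1 to 1 is refused whole. A call with a gripper value outside its range is refused whole. "fingers" is the closure, from -1 (fully open) to 1 (shut), set as the call begins (left out, the last holds). The fingers move at their own pace and stop on an object; the grip force is fixed at half the most. Time passes only in rows, so rows that do not move let the fingers close, or fill a call up. It gives the time, the measured TCP pose, the force, the opening and the grip force at its end, in the units of the state.
- robot.get_state(): the state, without advancing time (a new reading comes with each control period).
- robot.get_image(name): name is "scene" or "top"; returns a dict with "frame" (384x512x3 uint8, blue, green, red), "depth" (384x512 float32, mm along the optical axis (not along the pixel's ray), 0 where there is no reading), "camera_matrix" (3x3 intrinsics, pixels), "pose" (4x4, takes a point from camera to world coordinates). Camera axes: x right, y down, z forward; pixel columns grow to the right and rows downward; lengths in mm; the calibration is good to about 2 mm. A picture is of the moment at which its call begins.
- robot.job_done(): hands the job in; it is judged then, once.
Trained networks look in a picture, given as the dict that the camera call returned (one of the last four; its "shot" number tells which), for a name from the list of things; names that differ only in an ending like _2 or _b are one class to them, and where a whole thing is asked for, a point or a joint stands for the part that bears it (a point fixed in the world has none). Each returns a list of dicts, best first, with "score" (0 to 1); they miss things now and then, are a little off and sometimes report something else, mostly with a low value. They report only what shows in the picture. A call takes as long as a camera call.
- robot.find_in(picture, thing): "box" ([left, top, right, bottom] in pixels, round what is visible of it).
The state is a dict: "clock": time; "joint_pos": joint angles; "qvel": joint speeds; "effort": joint torques, N m; "tool_pos": TCP position; "orientation": TCP orientation; "contact_force": force on the tool from outside, world axes, zero at the start; "torque": the same for the moment, N m; "finger_gap": opening from 0.0 (shut) to 1.0 (fully open); "finger_force": force on a finger pad.
Only numpy, scipy, OpenCV 4.12 (cv2) and the standard library are available. Lean on these libraries where they do the work, as an engineer would, in place of code of your own. Each camera call takes 0.05 s, during which the arm holds its last target. There are 200 camera calls.

TASK

The four purple tubing clamps stand on the spring clip board in the order in which they came off the lines, and they go back on in the opposite order. Move all four to the pegged metal rack, one to a bay, in reverse order: the clamp at the left-hand end of the board goes into the bay at the right-hand end of the rack, and so on along the row. Set each one upright in the middle of its bay with its length across the row, as it stood on the board, and never tip a clamp over.

Things in the scene. Friction and masses are not known exactly. Their poses are not given: they have to be found in the camera images.
- ratchet_mid (a point): purple plastic ratchet clamp: the longest and narrowest, 66 long x 16 wide x 30 high, a plain straight bar from above (mm). The point is its centre, 15 mm above its underside; x along its length, y across its width, z up. It starts upright in a clip of the board, length across the row. Flat parallel sides at mid-length: grip there across y.
- roller_mid (a point): purple plastic roller clamp: 56 long x 24 wide, open channel with side walls 26 high and a ribbed roller between them at mid-length, rising to 30 (mm). The point is its centre, 15 mm above its underside; x along its length, y across its width, z up. It starts upright in a clip of the board, length across the row. Flat parallel sides at mid-length: grip there across y.
- screw_mid (a point): purple plastic screw clamp: the shortest, 44 long x 20 wide, block frame 24 high with a round screw head (16 diameter) on top, rising to 32 (mm). The point is its centre, 16 mm above its underside; x along its length, y across its width, z up. It starts upright in a clip of the board, length across the row. Flat parallel sides at mid-length: grip there across y.
- wing_mid (a point): purple plastic wing clamp: I-shaped from above, 62 long x 30 high; middle 18 wide x 28 high, a cross plate 36 wide at each end (mm). The point is its centre, 15 mm above its underside; x along its length, y across its width, z up. It starts upright in a clip of the board, length across the row. Flat parallel sides at mid-length: grip there across y.
- board: spring clip board: fixed grey slab 110 (x) x 324 (y) x 12 mm high, origin at the centre of its underside; y along the row, +y to the left seen from the robot (small yaw). Four steel clips on it at x = 0, y = +117, +39, -39, -117 mm each hold a clamp, the order differing every time. It may lie left or right of the rack.
- rack: rack: fixed aluminium plate 110 (x) x 324 (y) x 12 mm high, origin at the centre of its underside; y along the row, +y to the left seen from the robot (small yaw). Black pegs (7 mm diameter, 14 high) at x = +-42, y = 0, +-78, +-156 mm part four empty bays centred at x = 0, y = +117, +39, -39, -117. Clamps stand on the bare plate, length along x.
- clip_ratchet: fixed steel clip of the board in which the ratchet clamp starts (all four alike): base 76 x 30 x 2 mm, the clamp stands on it 14 mm above the counter; a thin upright leaf at each end, at x = +-37 mm, rises about 20 mm above the board. Leaves do not squeeze: the clamp lifts straight out. Origin: centre of the underside, 12 mm above the counter; axes as the board.
- clip_roller: fixed steel clip of the board in which the roller clamp starts (all four alike): base 76 x 30 x 2 mm, the clamp stands on it 14 mm above the counter; a thin upright leaf at each end, at x = +-37 mm, rises about 20 mm above the board. Leaves do not squeeze: the clamp lifts straight out. Origin: centre of the underside, 12 mm above the counter; axes as the board.
- clip_screw: fixed steel clip of the board in which the screw clamp starts (all four alike): base 76 x 30 x 2 mm, the clamp stands on it 14 mm above the counter; a thin upright leaf at each end, at x = +-37 mm, rises about 20 mm above the board. Leaves do not squeeze: the clamp lifts straight out. Origin: centre of the underside, 12 mm above the counter; axes as the board.
- clip_wing: fixed steel clip of the board in which the wing clamp starts (all four alike): base 76 x 30 x 2 mm, the clamp stands on it 14 mm above the counter; a thin upright leaf at each end, at x = +-37 mm, rises about 20 mm above the board. Leaves do not squeeze: the clamp lifts straight out. Origin: centre of the underside, 12 mm above the counter; axes as the board.

How it is judged (in metres and radians):
At the end, for the whole second after the job is handed in: Every clamp stands in the rack bay that mirrors its clip (board y = +117 to rack y = -117 mm, +39 to -39 and so on), centre within 12 mm of the bay centre along and across, on the plate (height within 4 mm), upright within 0.15 rad, lengthwise within 0.25 rad of the rack's x, released, at rest (x of ratchet_mid in the frame of rack between -0.012 and 0.012 m and z of ratchet_mid in the frame of rack between 0.023 and 0.031 m and angle between each of ratchet_mid, roller_mid, screw_mid, wing_mid's own z axis and vertical below 0.15 rad and angle between the x axis of each of ratchet_mid, roller_mid, screw_mid, wing_mid and the x axis of rack, either way round below 0.25 rad and linear speed of each of ratchet, roller, screw, wing below 0.01 m/s and angular speed of each of ratchet, roller, screw, wing below 0.1 rad/s and ((y of clip_ratchet in the frame of board between 0.097 and 0.137 m and y of ratchet_mid in the frame of rack between -0.129 and -0.105 m) or (y of clip_ratchet in the frame of board between 0.019 and 0.059 m and y of ratchet_mid in the frame of rack between -0.051 and -0.027 m) or (y of clip_ratchet in the frame of board between -0.059 and -0.019 m and y of ratchet_mid in the frame of rack between 0.027 and 0.051 m) or (y of clip_ratchet in the frame of board between -0.137 and -0.097 m and y of ratchet_mid in the frame of rack between 0.105 and 0.129 m)) and x of roller_mid in the frame of rack between -0.012 and 0.012 m and z of roller_mid in the frame of rack between 0.023 and 0.031 m and ((y of clip_roller in the frame of board between 0.097 and 0.137 m and y of roller_mid in the frame of rack between -0.129 and -0.105 m) or (y of clip_roller in the frame of board between 0.019 and 0.059 m and y of roller_mid in the frame of rack between -0.051 and -0.027 m) or (y of clip_roller in the frame of board between -0.059 and -0.019 m and y of roller_mid in the frame of rack between 0.027 and 0.051 m) or (y of clip_roller in the frame of board between -0.137 and -0.097 m and y of roller_mid in the frame of rack between 0.105 and 0.129 m)) and x of screw_mid in the frame of rack between -0.012 and 0.012 m and z of screw_mid in the frame of rack between 0.024 and 0.032 m and ((y of clip_screw in the frame of board between 0.097 and 0.137 m and y of screw_mid in the frame of rack between -0.129 and -0.105 m) or (y of clip_screw in the frame of board between 0.019 and 0.059 m and y of screw_mid in the frame of rack between -0.051 and -0.027 m) or (y of clip_screw in the frame of board between -0.059 and -0.019 m and y of screw_mid in the frame of rack between 0.027 and 0.051 m) or (y of clip_screw in the frame of board between -0.137 and -0.097 m and y of screw_mid in the frame of rack between 0.105 and 0.129 m)) and x of wing_mid in the frame of rack between -0.012 and 0.012 m and z of wing_mid in the frame of rack between 0.023 and 0.031 m and ((y of clip_wing in the frame of board between 0.097 and 0.137 m and y of wing_mid in the frame of rack between -0.129 and -0.105 m) or (y of clip_wing in the frame of board between 0.019 and 0.059 m and y of wing_mid in the frame of rack between -0.051 and -0.027 m) or (y of clip_wing in the frame of board between -0.059 and -0.019 m and y of wing_mid in the frame of rack between 0.027 and 0.051 m) or (y of clip_wing in the frame of board between -0.137 and -0.097 m and y of wing_mid in the frame of rack between 0.105 and 0.129 m))); the robot touches nothing.
It fails at once if a clamp is tipped over (more than 1 rad) (angle between any of ratchet_mid, roller_mid, screw_mid, wing_mid's own z axis and vertical above 1 rad).
It also fails if it takes over 115 s, if anything falls off the work surface, if the arm or the gripper's body presses on something with over 40 N, if the wrist force passes 120 N, or if a joint passes its speed limit or range.

## Working session

There is one attempt and no reset: what is moved stays moved. The work goes in short steps, Python scripts to look and compute and a tool call to move; the robot and the scene stay as the last step left them, time stands still between calls to the robot, and variables do not carry over. Pictures are saved under pics/ and viewed, at most 14 in all, crops included, and the job is handed in when it is done.

Besides the shell and the picture viewer there is one more tool, called after "Emit:" by a JSON object that holds its "method" and its "body". apply_moves: Moves the arm, as the interface text tells. Its arguments: {"type":"object","properties":{"motion":{"type":"array"},"fingers":{"type":"number"}},"required":["motion"]}

```bash
mkdir -p pics; cat > h.py <<'E'
import numpy as np, cv2
from workcell import robot
def world(im):
    d=im["depth"]; K=np.array(im["camera_matrix"]); T=np.array(im["pose"])
    v,u=np.mgrid[:d.shape[0],:d.shape[1]]
    p=np.stack([(u-K[0,2])*d/K[0,0],(v-K[1,2])*d/K[1,1],d,np.ones_like(d)],-1)
    w=(p@T.T)[...,:3]; w[d==0]=np.nan
    return w
E
python3 - <<'E'
from h import *
s=robot.get_state(); print({k:np.round(v,3) for k,v in s.items()})
for n in("top","scene"):
    im=robot.get_image(n); cv2.imwrite(f"pics/{n}0.png",im["frame"]); w=world(im)
    print(n,np.round(im["pose"],2).tolist(),np.round(im["camera_matrix"],1).tolist())
    for t in("ratchet_mid","roller_mid","screw_mid","wing_mid","board","rack"):
        for r in robot.find_in(im,t)[:2]:
            b=r["box"]; u,v=int((b[0]+b[2])/2),int((b[1]+b[3])/2)
            print(t,round(r["score"],2),np.round(b),np.round(w[v,u]))
E
```

```text
{'clock': np.float64(0.0), 'joint_pos': array([ 1.551,  0.359,  0.011, -0.   , -1.224, -0.288]), 'qvel': array([-0.   ,  0.   , -0.001, -0.   , -0.001,  0.   ]), 'effort': array([-1.0000e-03, -5.8272e+01,  2.9305e+01,  6.9970e+00,  7.0000e-03,
       -0.0000e+00]), 'tool_pos': array([204.378, 642.837, 247.627]), 'orientation': array([ 0.988, -0.153, -0.   ,  0.001]), 'contact_force': array([ 0.16 ,  0.042, -0.44 ]), 'torque': array([-0.014,  0.002,  0.026]), 'finger_force': np.float64(0.0), 'finger_gap': np.float64(0.999)}
top [[0.01, -0.99, 0.15, 396.37], [-1.0, -0.01, -0.0, -19.7], [0.0, -0.15, -0.99, 1003.76], [0.0, 0.0, 0.0, 1.0]] [[389.8, 0.0, 258.5], [0.0, 389.8, 188.2], [0.0, 0.0, 1.0]]
ratchet_mid 0.57 [134. 182. 141. 208.] [523. 281.  41.]
roller_mid 0.72 [106. 180. 117. 207.] [525. 347.  39.]
screw_mid 0.75 [165. 178. 174. 197.] [540. 201.  48.]
wing_mid 0.61 [192. 168. 210. 196.] [555. 126.  39.]
board 0.57 [ 88. 165. 220. 220.] [532. 247.  12.]
rack 0.63 [280. 188. 413. 235.] [ 488. -245.   13.]
scene [[-0.67, 0.54, -0.5, 995.32], [0.74, 0.5, -0.44, 410.05], [0.01, -0.67, -0.74, 742.55], [0.0, 0.0, 0.0, 1.0]] [[414.7, 0.0, 252.8], [0.0, 414.7, 180.8], [0.0, 0.0, 1.0]]
ratchet_mid 0.76 [352. 250. 373. 278.] [536. 290.  43.]
roller_mid 0.67 [385. 269. 409. 298.] [526. 361.  40.]
screw_mid 0.63 [317. 230. 332. 258.] [547. 208.  42.]
wing_mid 0.6 [276. 209. 307. 243.] [559. 133.  41.]
board 0.87 [259. 208. 424. 325.] [550. 257.  12.]
rack 0.79 [134. 100. 253. 181.] [ 501. -236.   15.]
```

```bash
cat > m.py <<'E'
from h import *
im=robot.get_image("top"); w=world(im); f=im["frame"]
cv2.imwrite("pics/top1.png",cv2.resize(f[130:290,60:460],None,fx=2,fy=2))
hsv=cv2.cvtColor(f,cv2.COLOR_BGR2HSV)
for n,b in(("board",(80,155,228,230)),("rack",(272,178,422,245))):
    l,t,r,bo=b; p=w[t:bo,l:r].reshape(-1,3); c=p[(p[:,2]>7)&(p[:,2]<65)]
    print(n,len(c),cv2.minAreaRect(c[:,:2].astype(np.float32)),np.median(c[:,2]))
print("hsv at clamps",hsv[195,137],hsv[193,111],hsv[190,170],hsv[182,201])
m=((hsv[...,0]>120)&(hsv[...,0]<165)&(hsv[...,1]>60)).astype(np.uint8)
k,lab,st,ce=cv2.connectedComponentsWithStats(m)
for i in range(1,k):
    if st[i,4]>40:
        q=w[lab==i]; q=q[q[:,2]>32]
        if len(q)>9: print(st[i],len(q),cv2.minAreaRect(q[:,:2].astype(np.float32)),np.median(q,0))
E
python3 m.py
```

```text
board 5323 ((554.549560546875, 245.8204345703125), (152.885986328125, 324.5132141113281), 8.360840797424316) 12.580541006426074
rack 5414 ((489.02471923828125, -250.55303955078125), (110.11919403076172, 324.0487976074219), 4.7497711181640625) 12.27186471420805
hsv at clamps [137 138 129] [137 140 129] [138 116  86] [137 132 129]
[192 172  17  26 220] 212 ((549.3906860351562, 125.00035095214844), (62.79791259765625, 35.24508285522461), 7.305633068084717) [549.61996607 124.44172882  42.26503301]
[133 178  10  28 235] 178 ((531.6397705078125, 282.1639404296875), (67.36370849609375, 16.610261917114258), 3.9855144023895264) [527.99033793 281.45890523  41.48970043]
[164 179  12  19 165] 142 ((538.833740234375, 203.17381286621094), (43.34095764160156, 20.56899070739746), 9.744391441345215) [537.44643908 202.19501367  38.50959889]
[101 185  16  24 249] 156 ((517.356201171875, 355.6610412597656), (55.3768196105957, 25.205795288085938), 12.112892150878906) [516.62758012 354.52776171  39.42917559]
```

View pics/top1.png

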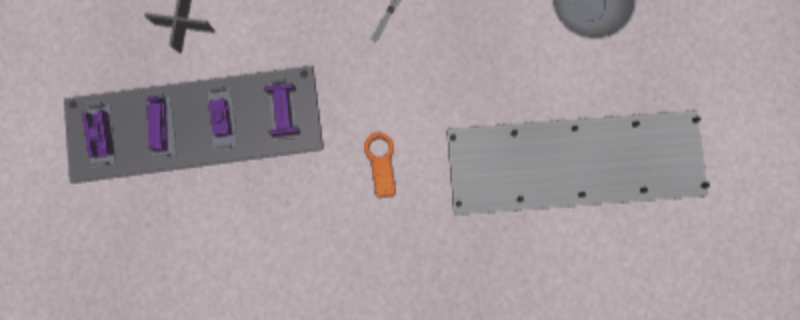

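View pics/scene0.png

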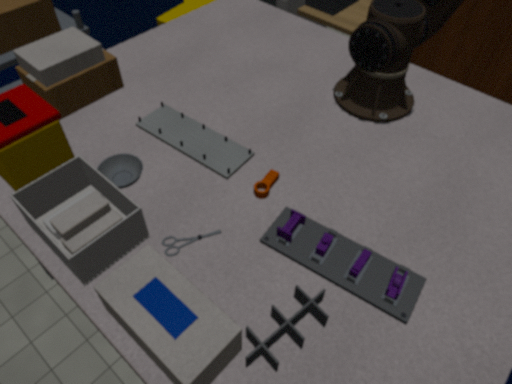

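Emit:
{"method": "apply_moves", "body": {"motion": [[0.0785, -0.0718, -0.032, 0, 0, 0.0266], [0.0785, -0.0718, -0.032, 0, 0, 0.0266], [0.0785, -0.0718, -0.032, 0, 0, 0.0266], [0.0785, -0.0718, -0.032, 0, 0, 0.0266], [0.0785, -0.0718, -0.032, 0, 0, 0.0266], [0.0785, -0.0718, -0.032, 0, 0, 0.0266], [0.0785, -0.0718, -0.032, 0, 0, 0.0266], [0.0785, -0.0718, -0.032, 0, 0, 0.0266], [0, 0, 0, 0, 0, 0], [0, 0, 0, 0, 0, 0]], "fingers": 0}}

```text
clock: 2.0
tool_pos: [518.8, 355.9, 120.6]
orientation: [0.998, 0.068, 0.0, 0.0]
contact_force: [0.0, 1.1, 0.1]
finger_gap: 0.498
finger_force: 0.0
```

Emit:
{"method": "apply_moves", "body": {"motion": [[0, 0, -0.03, 0, 0, 0], [0, 0, -0.03, 0, 0, 0], [0, 0, -0.03, 0, 0, 0], [0, 0, -0.025, 0, 0, 0], [0, 0, -0.02, 0, 0, 0], [0, 0, -0.015, 0, 0, 0], [0, 0, -0.012, 0, 0, 0], [0, 0, 0, 0, 0, 0], [0, 0, 0, 0, 0, 0], [0, 0, 0, 0, 0, 0]]}}

```text
clock: 3.25
tool_pos: [518.7, 356.3, 40.0]
orientation: [0.998, 0.069, 0.0, -0.0]
contact_force: [-0.4, -0.3, -0.5]
finger_gap: 0.499
finger_force: 0.0
```

```bash
python3 - <<'E'
from h import *
a=robot.get_image("top")["frame"][140:240,70:230]; b=robot.get_image("scene")["frame"][190:340,250:490]
cv2.imwrite("pics/g1.png",np.vstack([cv2.resize(a,(480,300)),cv2.resize(b,(480,300))]))
E
```

```text
(no output)
```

View pics/g1.png

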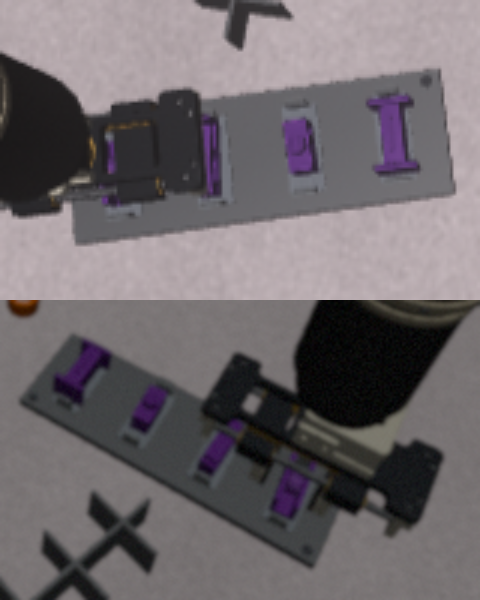

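The fingers straddle the roller clamp (lower picture, about 295,490), clear of the ratchet clamp beside it. I'll close.

Emit:
{"method": "apply_moves", "body": {"motion": [[0, 0, 0, 0, 0, 0], [0, 0, 0, 0, 0, 0], [0, 0, 0, 0, 0, 0], [0, 0, 0, 0, 0, 0], [0, 0, 0, 0, 0, 0], [0, 0, 0.02, 0, 0, 0], [0, 0, 0.03, 0, 0, 0], [0, 0, 0.04, 0, 0, 0], [0, 0, 0.05, 0, 0, 0], [0, 0, 0.02, 0, 0, 0]], "fingers": 1}}

```text
clock: 4.6
tool_pos: [519.2, 356.8, 122.2]
orientation: [0.998, 0.069, 0.001, -0.001]
contact_force: [-0.4, 0.5, -0.3]
finger_gap: 0.273
finger_force: 30.0
```

Emit:
{"method": "apply_moves", "body": {"motion": [[-0.004, -0.06, 0, 0, 0, -0.0026], [-0.004, -0.11, 0, 0, 0, -0.0026], [-0.004, -0.115, 0, 0, 0, -0.0026], [-0.004, -0.115, 0, 0, 0, -0.0026], [-0.004, -0.115, 0, 0, 0, -0.0026], [-0.004, -0.115, 0, 0, 0, -0.0026], [-0.004, -0.115, 0, 0, 0, -0.0026], [-0.004, -0.115, 0, 0, 0, -0.0026], [-0.004, -0.115, 0, 0, 0, -0.0026], [-0.004, -0.115, 0, 0, 0, -0.0026]]}}

```text
clock: 5.85
tool_pos: [498.2, -190.7, 119.9]
orientation: [0.999, 0.042, 0.0, -0.0]
contact_force: [0.7, 0.0, 0.0]
finger_gap: 0.272
finger_force: 30.0
```

Emit:
{"method": "apply_moves", "body": {"motion": [[0, -0.11, 0, 0, 0, 0], [0, -0.1, 0, 0, 0, 0], [0, -0.07, 0, 0, 0, 0], [0, -0.05, 0, 0, 0, 0], [0, -0.028, 0, 0, 0, 0], [0, 0, 0, 0, 0, 0], [0, 0, -0.03, 0, 0, 0], [0, 0, -0.03, 0, 0, 0], [0, 0, -0.02, 0, 0, 0], [0, 0, 0, 0, 0, 0]]}}

```text
clock: 7.1
tool_pos: [497.9, -367.3, 78.2]
orientation: [0.999, 0.042, -0.001, -0.0]
contact_force: [-0.4, 0.2, -0.5]
finger_gap: 0.272
finger_force: 30.0
```

Emit:
{"method": "apply_moves", "body": {"motion": [[0, 0, -0.025, 0, 0, 0], [0, 0, -0.02, 0, 0, 0], [0, 0, -0.015, 0, 0, 0], [0, 0, -0.01, 0, 0, 0], [0, 0, -0.006, 0, 0, 0], [0, 0, -0.003, 0, 0, 0], [0, 0, 0, 0, 0, 0], [0, 0, 0, 0, 0, 0], [0, 0, 0, 0, 0, 0], [0, 0, 0, 0, 0, 0]]}}

```text
clock: 8.35
tool_pos: [498.6, -368.0, 40.2]
orientation: [0.999, 0.042, 0.0, 0.0]
contact_force: [-0.2, -0.1, 0.3]
finger_gap: 0.272
finger_force: 30.0
```

Emit:
{"method": "apply_moves", "body": {"motion": [[0, 0, 0, 0, 0, 0], [0, 0, 0, 0, 0, 0], [0, 0, 0, 0, 0, 0], [0, 0, 0, 0, 0, 0], [0, 0, 0, 0, 0, 0], [0, 0, 0.02, 0, 0, 0], [0, 0, 0.03, 0, 0, 0], [0, 0, 0.04, 0, 0, 0], [0, 0, 0.05, 0, 0, 0], [0, 0, 0.02, 0, 0, 0]], "fingers": 0}}

```text
clock: 9.6
tool_pos: [499.5, -368.4, 122.8]
orientation: [0.999, 0.042, 0.002, 0.001]
contact_force: [-0.3, 0.1, 0.0]
finger_gap: 0.504
finger_force: 0.0
```

Emit:
{"method": "apply_moves", "body": {"motion": [[0.0062, 0.07, 0, 0, 0, 0.0026], [0.0062, 0.11, 0, 0, 0, 0.0026], [0.0062, 0.115, 0, 0, 0, 0.0026], [0.0062, 0.115, 0, 0, 0, 0.0026], [0.0062, 0.115, 0, 0, 0, 0.0026], [0.0062, 0.115, 0, 0, 0, 0.0026], [0.0062, 0.115, 0, 0, 0, 0.0026], [0.0062, 0.115, 0, 0, 0, 0.0026], [0.0062, 0.115, 0, 0, 0, 0.0026], [0.0062, 0.115, 0, 0, 0, 0.0026]]}}

```text
clock: 10.85
tool_pos: [529.2, 184.0, 120.4]
orientation: [0.998, 0.069, 0.0, -0.0]
contact_force: [0.7, 0.3, -0.1]
finger_gap: 0.501
finger_force: 0.0
```

Emit:
{"method": "apply_moves", "body": {"motion": [[0, 0.09, 0, 0, 0, 0], [0, 0.06, 0, 0, 0, 0], [0, 0.03, 0, 0, 0, 0], [0, 0.018, 0, 0, 0, 0], [0, 0, 0, 0, 0, 0], [0, 0, -0.02, 0, 0, 0], [0, 0, -0.03, 0, 0, 0], [0, 0, -0.02, 0, 0, 0], [0, 0, 0, 0, 0, 0], [0, 0, 0, 0, 0, 0]]}}

```text
clock: 12.1
tool_pos: [529.7, 281.1, 85.1]
orientation: [0.998, 0.069, 0.0, 0.0]
contact_force: [-0.5, -1.0, 0.8]
finger_gap: 0.504
finger_force: 0.0
```

```bash
python3 - <<'E'
from h import *
a=robot.get_image("top")["frame"][170:260,260:430]; b=robot.get_image("scene")["frame"][90:340,120:490]
cv2.imwrite("pics/g2.png",np.vstack([cv2.resize(a,(510,270)),cv2.resize(b,(510,330))]))
E
```

```text
(no output)
```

View pics/g2.png

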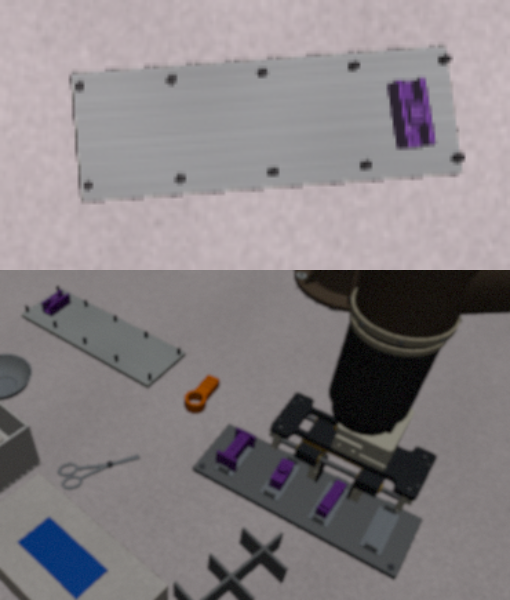

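The roller stands upright in the right-hand bay (upper picture 412,113), and the gripper is over the ratchet clamp. I'll continue.

Emit:
{"method": "apply_moves", "body": {"motion": [[0, 0, -0.025, 0, 0, 0], [0, 0, -0.025, 0, 0, 0], [0, 0, -0.02, 0, 0, 0], [0, 0, -0.012, 0, 0, 0], [0, 0, -0.008, 0, 0, 0], [0, 0, -0.002, 0, 0, 0], [0, 0, 0, 0, 0, 0], [0, 0, 0, 0, 0, 0], [0, 0, 0, 0, 0, 0], [0, 0, 0, 0, 0, 0]]}}

```text
clock: 13.45
tool_pos: [529.5, 281.1, 39.2]
orientation: [0.998, 0.069, 0.0, -0.0]
contact_force: [0.3, 0.1, 0.2]
finger_gap: 0.5
finger_force: 0.0
```

Emit:
{"method": "apply_moves", "body": {"motion": [[0, 0, 0, 0, 0, 0], [0, 0, 0, 0, 0, 0], [0, 0, 0, 0, 0, 0], [0, 0, 0, 0, 0, 0], [0, 0, 0, 0, 0, 0], [0, 0, 0.02, 0, 0, 0], [0, 0, 0.03, 0, 0, 0], [0, 0, 0.04, 0, 0, 0], [0, 0, 0.05, 0, 0, 0], [0, 0, 0.022, 0, 0, 0]], "fingers": 1}}

```text
clock: 14.7
tool_pos: [530.3, 281.7, 122.6]
orientation: [0.998, 0.069, 0.001, -0.001]
contact_force: [0.1, -0.4, 0.3]
finger_gap: 0.183
finger_force: 30.0
```

Emit:
{"method": "apply_moves", "body": {"motion": [[-0.007, -0.06, 0, 0, 0, -0.0026], [-0.0075, -0.11, 0, 0, 0, -0.0026], [-0.0075, -0.12, 0, 0, 0, -0.0026], [-0.0075, -0.12, 0, 0, 0, -0.0026], [-0.0075, -0.12, 0, 0, 0, -0.0026], [-0.0075, -0.12, 0, 0, 0, -0.0026], [-0.0075, -0.12, 0, 0, 0, -0.0026], [-0.0075, -0.12, 0, 0, 0, -0.0026], [-0.0075, -0.11, 0, 0, 0, -0.0026], [-0.0075, -0.08, 0, 0, 0, -0.0026]]}}

```text
clock: 15.95
tool_pos: [490.4, -261.5, 119.5]
orientation: [0.999, 0.041, -0.001, -0.0]
contact_force: [0.5, 0.5, 0.2]
finger_gap: 0.18
finger_force: 30.0
```

Emit:
{"method": "apply_moves", "body": {"motion": [[0, -0.045, 0, 0, 0, 0], [0, -0.016, 0, 0, 0, 0], [0, 0, 0, 0, 0, 0], [0, 0, -0.03, 0, 0, 0], [0, 0, -0.04, 0, 0, 0], [0, 0, -0.03, 0, 0, 0], [0, 0, -0.02, 0, 0, 0], [0, 0, -0.02, 0, 0, 0], [0, 0, -0.01, 0, 0, 0], [0, 0, 0, 0, 0, 0]]}}

```text
clock: 17.2
tool_pos: [492.2, -289.4, 44.8]
orientation: [0.999, 0.042, -0.0, -0.0]
contact_force: [-0.4, 0.0, -0.3]
finger_gap: 0.181
finger_force: 30.0
```

Emit:
{"method": "apply_moves", "body": {"motion": [[0, 0, -0.006, 0, 0, 0], [0, 0, -0.005, 0, 0, 0], [0, 0, -0.0025, 0, 0, 0], [0, 0, -0.001, 0, 0, 0], [0, 0, 0, 0, 0, 0], [0, 0, 0, 0, 0, 0], [0, 0, 0, 0, 0, 0], [0, 0, 0, 0, 0, 0], [0, 0, 0, 0, 0, 0], [0, 0, 0, 0, 0, 0]]}}

```text
clock: 18.45
tool_pos: [492.3, -289.5, 37.8]
orientation: [0.999, 0.042, -0.0, 0.0]
contact_force: [-0.0, 0.1, -0.3]
finger_gap: 0.181
finger_force: 30.0
```

Emit:
{"method": "apply_moves", "body": {"motion": [[0, 0, 0, 0, 0, 0], [0, 0, 0, 0, 0, 0], [0, 0, 0, 0, 0, 0], [0, 0, 0, 0, 0, 0], [0, 0, 0, 0, 0, 0], [0, 0, 0.02, 0, 0, 0], [0, 0, 0.03, 0, 0, 0], [0, 0, 0.04, 0, 0, 0], [0, 0, 0.05, 0, 0, 0], [0, 0, 0.025, 0, 0, 0]], "fingers": 0}}

```text
clock: 19.7
tool_pos: [493.1, -289.7, 122.8]
orientation: [0.999, 0.042, 0.002, 0.0]
contact_force: [-0.2, 0.1, -0.4]
finger_gap: 0.501
finger_force: 0.0
```

Emit:
{"method": "apply_moves", "body": {"motion": [[0.0094, 0.06, 0, 0, 0, 0.0026], [0.0094, 0.11, 0, 0, 0, 0.0026], [0.0094, 0.12, 0, 0, 0, 0.0026], [0.0094, 0.12, 0, 0, 0, 0.0026], [0.0094, 0.12, 0, 0, 0, 0.0026], [0.0094, 0.12, 0, 0, 0, 0.0026], [0.0094, 0.12, 0, 0, 0, 0.0026], [0.0094, 0.11, 0, 0, 0, 0.0026], [0.0094, 0.07, 0, 0, 0, 0.0026], [0.0094, 0.035, 0, 0, 0, 0.0026]]}}

```text
clock: 20.95
tool_pos: [539.2, 205.0, 120.5]
orientation: [0.998, 0.07, 0.0, -0.0]
contact_force: [0.2, -0.6, 0.4]
finger_gap: 0.498
finger_force: 0.0
```

Emit:
{"method": "apply_moves", "body": {"motion": [[0, 0, 0, 0, 0, 0], [0, 0, -0.03, 0, 0, 0], [0, 0, -0.04, 0, 0, 0], [0, 0, -0.03, 0, 0, 0], [0, 0, -0.025, 0, 0, 0], [0, 0, -0.02, 0, 0, 0], [0, 0, -0.012, 0, 0, 0], [0, 0, -0.005, 0, 0, 0], [0, 0, 0, 0, 0, 0], [0, 0, 0, 0, 0, 0]]}}

```text
clock: 22.2
tool_pos: [539.5, 203.3, 39.7]
orientation: [0.998, 0.069, 0.0, -0.0]
contact_force: [-0.6, -0.1, 0.7]
finger_gap: 0.498
finger_force: 0.0
```

Emit:
{"method": "apply_moves", "body": {"motion": [[0, 0, 0, 0, 0, 0], [0, 0, 0, 0, 0, 0], [0, 0, 0, 0, 0, 0], [0, 0, 0, 0, 0, 0], [0, 0, 0, 0, 0, 0], [0, 0, 0.02, 0, 0, 0], [0, 0, 0.03, 0, 0, 0], [0, 0, 0.04, 0, 0, 0], [0, 0, 0.05, 0, 0, 0], [0, 0, 0.022, 0, 0, 0]], "fingers": 1}}

```text
clock: 23.45
tool_pos: [540.0, 203.6, 122.7]
orientation: [0.998, 0.069, 0.001, -0.001]
contact_force: [0.5, -0.5, -2.3]
finger_gap: 0.226
finger_force: 30.0
```

Emit:
{"method": "apply_moves", "body": {"motion": [[-0.0107, -0.05, 0, 0, 0, -0.0026], [-0.0107, -0.09, 0, 0, 0, -0.0026], [-0.0107, -0.11, 0, 0, 0, -0.0026], [-0.0107, -0.12, 0, 0, 0, -0.0026], [-0.0107, -0.12, 0, 0, 0, -0.0026], [-0.0107, -0.12, 0, 0, 0, -0.0026], [-0.0107, -0.1, 0, 0, 0, -0.0026], [-0.0107, -0.07, 0, 0, 0, -0.0026], [-0.0107, -0.04, 0, 0, 0, -0.0026], [-0.0107, -0.01, 0, 0, 0, -0.0026]]}}

```text
clock: 24.7
tool_pos: [484.1, -213.4, 119.6]
orientation: [0.999, 0.04, -0.001, -0.0]
contact_force: [0.5, 0.7, -0.7]
finger_gap: 0.223
finger_force: 30.0
```

Emit:
{"method": "apply_moves", "body": {"motion": [[0, 0, -0.02, 0, 0, 0], [0, 0, -0.03, 0, 0, 0], [0, 0, -0.04, 0, 0, 0], [0, 0, -0.025, 0, 0, 0], [0, 0, -0.02, 0, 0, 0], [0, 0, -0.014, 0, 0, 0], [0, 0, -0.009, 0, 0, 0], [0, 0, -0.005, 0, 0, 0], [0, 0, -0.002, 0, 0, 0], [0, 0, 0, 0, 0, 0]]}}

```text
clock: 25.95
tool_pos: [485.9, -212.0, 38.0]
orientation: [0.999, 0.042, 0.0, 0.0]
contact_force: [-0.7, 0.7, -0.8]
finger_gap: 0.227
finger_force: 30.0
```

Emit:
{"method": "apply_moves", "body": {"motion": [[0, 0, 0, 0, 0, 0], [0, 0, 0, 0, 0, 0], [0, 0, 0, 0, 0, 0], [0, 0, 0, 0, 0, 0], [0, 0, 0, 0, 0, 0], [0, 0, 0.02, 0, 0, 0], [0, 0, 0.03, 0, 0, 0], [0, 0, 0.04, 0, 0, 0], [0, 0, 0.05, 0, 0, 0], [0, 0, 0.025, 0, 0, 0]], "fingers": 0}}

```text
clock: 27.2
tool_pos: [486.6, -212.1, 122.7]
orientation: [0.999, 0.042, 0.002, 0.0]
contact_force: [0.4, -0.2, -0.1]
finger_gap: 0.499
finger_force: 0.0
```

Emit:
{"method": "apply_moves", "body": {"motion": [[0.0128, 0.04, 0, 0, 0, 0.0026], [0.0128, 0.08, 0, 0, 0, 0.0026], [0.0128, 0.1, 0, 0, 0, 0.0026], [0.0128, 0.11, 0, 0, 0, 0.0026], [0.0128, 0.11, 0, 0, 0, 0.0026], [0.0128, 0.1, 0, 0, 0, 0.0026], [0.0128, 0.07, 0, 0, 0, 0.0026], [0.0128, 0.04, 0, 0, 0, 0.0026], [0.0128, 0.02, 0, 0, 0, 0.0026], [0.0128, 0.004, 0, 0, 0, 0.0026]]}}

```text
clock: 28.45
tool_pos: [550.1, 124.9, 120.3]
orientation: [0.998, 0.069, -0.0, 0.0]
contact_force: [0.3, 0.4, -0.1]
finger_gap: 0.499
finger_force: 0.0
```

Emit:
{"method": "apply_moves", "body": {"motion": [[0, 0, 0, 0, 0, 0], [0, 0, -0.03, 0, 0, 0], [0, 0, -0.04, 0, 0, 0], [0, 0, -0.03, 0, 0, 0], [0, 0, -0.025, 0, 0, 0], [0, 0, -0.02, 0, 0, 0], [0, 0, -0.012, 0, 0, 0], [0, 0, -0.005, 0, 0, 0], [0, 0, 0, 0, 0, 0], [0, 0, 0, 0, 0, 0]]}}

```text
clock: 29.7
tool_pos: [550.0, 125.2, 39.7]
orientation: [0.998, 0.069, 0.0, -0.0]
contact_force: [-1.0, -0.1, -0.5]
finger_gap: 0.501
finger_force: 0.0
```

Emit:
{"method": "apply_moves", "body": {"motion": [[0, 0, 0, 0, 0, 0], [0, 0, 0, 0, 0, 0], [0, 0, 0, 0, 0, 0], [0, 0, 0, 0, 0, 0], [0, 0, 0, 0, 0, 0], [0, 0, 0.02, 0, 0, 0], [0, 0, 0.03, 0, 0, 0], [0, 0, 0.04, 0, 0, 0], [0, 0, 0.05, 0, 0, 0], [0, 0, 0.022, 0, 0, 0]], "fingers": 1}}

```text
clock: 30.95
tool_pos: [550.6, 125.5, 122.7]
orientation: [0.998, 0.069, 0.001, -0.001]
contact_force: [-0.2, 0.2, -0.7]
finger_gap: 0.205
finger_force: 30.0
```

Emit:
{"method": "apply_moves", "body": {"motion": [[-0.0141, -0.03, 0, 0, 0, -0.0026], [-0.0141, -0.06, 0, 0, 0, -0.0026], [-0.0141, -0.08, 0, 0, 0, -0.0026], [-0.0141, -0.09, 0, 0, 0, -0.0026], [-0.0141, -0.09, 0, 0, 0, -0.0026], [-0.0141, -0.07, 0, 0, 0, -0.0026], [-0.0141, -0.05, 0, 0, 0, -0.0026], [-0.0141, -0.03, 0, 0, 0, -0.0026], [-0.0141, -0.015, 0, 0, 0, -0.0026], [-0.0141, -0.003, 0, 0, 0, -0.0026]]}}

```text
clock: 32.2
tool_pos: [478.6, -134.0, 120.1]
orientation: [0.999, 0.041, -0.0, -0.0]
contact_force: [-0.1, 1.3, -0.2]
finger_gap: 0.204
finger_force: 30.0
```

Emit:
{"method": "apply_moves", "body": {"motion": [[0, 0, -0.02, 0, 0, 0], [0, 0, -0.03, 0, 0, 0], [0, 0, -0.04, 0, 0, 0], [0, 0, -0.025, 0, 0, 0], [0, 0, -0.02, 0, 0, 0], [0, 0, -0.014, 0, 0, 0], [0, 0, -0.009, 0, 0, 0], [0, 0, -0.005, 0, 0, 0], [0, 0, -0.002, 0, 0, 0], [0, 0, 0, 0, 0, 0]]}}

```text
clock: 33.45
tool_pos: [479.4, -134.0, 38.0]
orientation: [0.999, 0.042, 0.0, -0.0]
contact_force: [-0.4, -0.2, 1.1]
finger_gap: 0.201
finger_force: 30.0
```

Emit:
{"method": "apply_moves", "body": {"motion": [[0, 0, 0, 0, 0, 0], [0, 0, 0, 0, 0, 0], [0, 0, 0, 0, 0, 0], [0, 0, 0, 0, 0, 0], [0, 0, 0, 0, 0, 0], [0, 0, 0.02, 0, 0, 0], [0, 0, 0.03, 0, 0, 0], [0, 0, 0.04, 0, 0, 0], [0, 0, 0.05, 0, 0, 0], [0, 0, 0.05, 0, 0, 0]], "fingers": 0}}

```text
clock: 34.7
tool_pos: [479.2, -134.0, 134.3]
orientation: [0.999, 0.042, 0.0, 0.0]
contact_force: [1.3, -0.4, -0.5]
finger_gap: 0.504
finger_force: 0.0
```

Emit:
{"method": "apply_moves", "body": {"motion": [[0, 0.05, 0.02, 0, 0, 0], [0, 0.1, 0.02, 0, 0, 0], [0, 0.1, 0.02, 0, 0, 0], [0, 0.1, 0, 0, 0, 0], [0, 0.1, 0, 0, 0, 0], [0, 0.1, 0, 0, 0, 0], [0, 0.1, 0, 0, 0, 0], [0, 0.05, 0, 0, 0, 0], [0, 0, 0, 0, 0, 0], [0, 0, 0, 0, 0, 0]]}}

```text
clock: 35.95
tool_pos: [479.0, 215.4, 162.9]
orientation: [0.999, 0.042, -0.0, 0.0]
contact_force: [0.1, -1.0, -0.2]
finger_gap: 0.506
finger_force: 0.0
```

```bash
sed -i 's/top1/top9/; s/x=2,fy=2/x=2,fy=2/' m.py; python3 m.py
```

```text
board 1975 ((561.7459716796875, 185.53018188476562), (143.4536895751953, 211.7687225341797), 3.4636948108673096) 12.368580350303773
rack 5412 ((489.2130432128906, -250.53485107421875), (110.37091064453125, 324.20953369140625), 4.832639217376709) 12.735529032849968
hsv at clamps [165  16  32] [ 5 45 34] [135  19  54] [115  20 138]
[361 195  11  27 229] 172 ((493.43133544921875, -290.5293884277344), (64.29975891113281, 16.40045738220215), 5.072408676147461) [ 491.21359426 -290.03657064   40.27408922]
[390 196  15  23 277] 161 ((497.2738952636719, -369.7436218261719), (53.452457427978516, 25.59052276611328), 6.680273532867432) [ 496.76712358 -367.84271519   38.30888546]
[297 201  16  26 219] 209 ((479.0007629394531, -135.46978759765625), (61.430355072021484, 32.41283416748047), 4.604862213134766) [ 479.38883542 -134.52184209   40.30757301]
[330 203  11  18 160] 145 ((485.0891418457031, -213.3766326904297), (43.06233215332031, 20.431604385375977), 4.040668964385986) [ 485.06203538 -212.35275622   36.65433918]
```

View pics/top9.png

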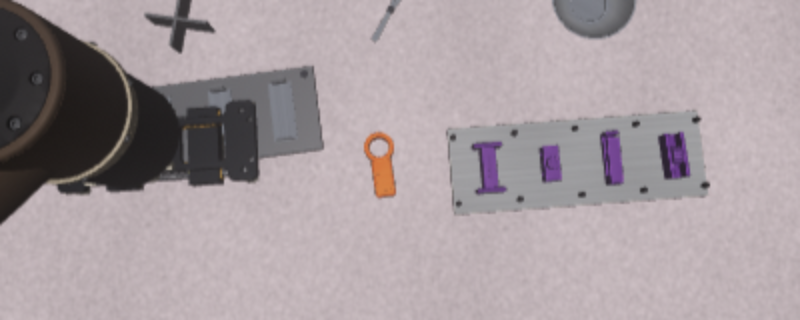

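The picture shows wing, screw, ratchet and roller (x about 488, 551, 612, 676) upright in the rack bays, left to right. All measure within 3 mm of the bay centres. The gripper is clear, so I'm handing in.

```bash
python3 -c "
from workcell import robot
print(robot.job_done())"
```

```text
the job is handed in; nothing more can be done
None
```

All four clamps are upright in the rack in reverse order (wing, screw, ratchet, roller from left to right), within about 3 mm of their bay centres in the last camera image, and the job is handed in; no verdict was returned.

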